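# Start a batch of yogurt

## Task

First stand every yogurt jar (white with a blue lid) upright in a well of its own in the yogurt maker, in any wells. Then wind the timer dial right back to its end stop at the red dot and turn it clockwise four clicks from there, and finally press the orange start lever down until it clicks and stays down. Leave the honey jar and the other things standing about where they are.

Things in the scene. Friction and masses are not known exactly. Their poses are not given: they have to be found in the camera images.
- jar1: yogurt jar: squat upright cylinder 60 mm diameter, 48 mm tall, cream-white body with a blue lid on the top 13 mm (same diameter), about 0.2 kg. Origin at the centre of its underside, z up. Absent (None from the start) in some runs; 3 to 5 are present
- jar2: yogurt jar: squat upright cylinder 60 mm diameter, 48 mm tall, cream-white body with a blue lid on the top 13 mm (same diameter), about 0.2 kg. Origin at the centre of its underside, z up. Absent (None from the start) in some runs; 3 to 5 are present
- jar3: yogurt jar: squat upright cylinder 60 mm diameter, 48 mm tall, cream-white body with a blue lid on the top 13 mm (same diameter), about 0.2 kg. Origin at the centre of its underside, z up. Absent (None from the start) in some runs; 3 to 5 are present
- jar4: yogurt jar: squat upright cylinder 60 mm diameter, 48 mm tall, cream-white body with a blue lid on the top 13 mm (same diameter), about 0.2 kg. Origin at the centre of its underside, z up. Absent (None from the start) in some runs; 3 to 5 are present
- jar5: yogurt jar: squat upright cylinder 60 mm diameter, 48 mm tall, cream-white body with a blue lid on the top 13 mm (same diameter), about 0.2 kg. Origin at the centre of its underside, z up. Absent (None from the start) in some runs; 3 to 5 are present
- maker: yogurt maker, 270 mm (x) by 300 mm (y), top face 50 mm above the counter, fixed to it. Origin: centre of its underside; its x axis points from its front (the grey control deck, nearest the robot, x from -135 to -30 mm) to the back (white part with six square wells, x -30 to +135 mm). Dial axis at (-85, -75) mm, lever at y = +75 mm in this frame
- well1 (a point): centre of the floor of well 1, a square recess 69 mm wide and 15 mm deep (floor 35 mm above the counter), sides along the maker's x and y. The six wells are in two rows of three, 75 mm apart in x and 95 mm apart in y
- well2 (a point): centre of the floor of well 2, a square recess 69 mm wide and 15 mm deep (floor 35 mm above the counter), sides along the maker's x and y. The six wells are in two rows of three, 75 mm apart in x and 95 mm apart in y
- well3 (a point): centre of the floor of well 3, a square recess 69 mm wide and 15 mm deep (floor 35 mm above the counter), sides along the maker's x and y. The six wells are in two rows of three, 75 mm apart in x and 95 mm apart in y
- well4 (a point): centre of the floor of well 4, a square recess 69 mm wide and 15 mm deep (floor 35 mm above the counter), sides along the maker's x and y. The six wells are in two rows of three, 75 mm apart in x and 95 mm apart in y
- well5 (a point): centre of the floor of well 5, a square recess 69 mm wide and 15 mm deep (floor 35 mm above the counter), sides along the maker's x and y. The six wells are in two rows of three, 75 mm apart in x and 95 mm apart in y
- well6 (a point): centre of the floor of well 6, a square recess 69 mm wide and 15 mm deep (floor 35 mm above the counter), sides along the maker's x and y. The six wells are in two rows of three, 75 mm apart in x and 95 mm apart in y
- dial (a joint): angle of the timer dial: 0 rad at its end stop (pointer at the red dot, pointing to the maker's front, -x), growing clockwise seen from above, 7 click positions 0.5236 rad (30 degrees) apart at 0, 0.5236, ... 3.1416 (the other end stop). At 0.5236 k the pointer is at the k-th white dot. Breaking out of a click takes about 0.15 N m; let go near a click, the dial falls into it
- dial_grip (a point): point on the dial's axis at the height to grip, 79 mm above the counter. The grip is a black upright bar 46 mm long, 14 mm thick, its top 10 mm above this point and its foot 22 mm below, above a round skirt of 24 mm radius; white pointer line on the top of one half. This frame's -x axis is the pointer's direction, along the bar; y is across the bar
- lever (a joint): start lever angle: 0 rad when up, grows as pressed down, 0.36 rad at the bottom. A spring returns it if let go early; past about 0.25 rad a catch snaps over and holds it at about 0.34 to 0.36 when let go. Takes about 3 to 6 N at the tip; at the bottom it meets a hard stop
- lever_tip (a point): point on the top face of the orange start lever near its free end (front end): paddle 28 mm wide (maker's y), 78 mm long, hinged at its back end 62 mm above the counter with the hinge line along the maker's y; tip 66 mm from the hinge. With the lever up the tip is about 91 mm above the counter, pressed home about 69 mm
- honey: honey jar, bystander: same shape and size as the yogurt jars but amber with a brass lid. Origin at the centre of its underside
- mug: white mug with a handle, bystander, 80 mm diameter, 90 mm tall, origin at the centre of its underside
- spice: small spice jar, bystander, 44 mm diameter, 90 mm tall, origin at the centre of its underside
- soap: green soap bottle, bystander, 60 mm diameter, 190 mm tall, origin at the centre of its underside
- spoon: spoon with a wooden handle and steel bowl, about 190 mm long, lying flat, bystander, origin under its middle
Not all that is in view belongs to the job. What is shaped like the jar3 but black is not meant.

How it is judged:
On the way, in this order (a step that is already met when the one before it is completed fails the run):
1. every yogurt jar stands in a well (((horizontal distance between jar1 and well1 below 0.011 m and z of jar1 in the frame of well1 below 0.004 m) or (horizontal distance between jar1 and well2 below 0.011 m and z of jar1 in the frame of well2 below 0.004 m) or (horizontal distance between jar1 and well3 below 0.011 m and z of jar1 in the frame of well3 below 0.004 m) or (horizontal distance between jar1 and well4 below 0.011 m and z of jar1 in the frame of well4 below 0.004 m) or (horizontal distance between jar1 and well5 below 0.011 m and z of jar1 in the frame of well5 below 0.004 m) or (horizontal distance between jar1 and well6 below 0.011 m and z of jar1 in the frame of well6 below 0.004 m)) and angle between each of jar1, jar2, jar3, jar4, jar5's own z axis and vertical below 0.1 rad and linear speed of each of jar1, jar2, jar3, jar4, jar5 below 0.03 m/s and ((horizontal distance between jar2 and well1 below 0.011 m and z of jar2 in the frame of well1 below 0.004 m) or (horizontal distance between jar2 and well2 below 0.011 m and z of jar2 in the frame of well2 below 0.004 m) or (horizontal distance between jar2 and well3 below 0.011 m and z of jar2 in the frame of well3 below 0.004 m) or (horizontal distance between jar2 and well4 below 0.011 m and z of jar2 in the frame of well4 below 0.004 m) or (horizontal distance between jar2 and well5 below 0.011 m and z of jar2 in the frame of well5 below 0.004 m) or (horizontal distance between jar2 and well6 below 0.011 m and z of jar2 in the frame of well6 below 0.004 m)) and ((horizontal distance between jar3 and well1 below 0.011 m and z of jar3 in the frame of well1 below 0.004 m) or (horizontal distance between jar3 and well2 below 0.011 m and z of jar3 in the frame of well2 below 0.004 m) or (horizontal distance between jar3 and well3 below 0.011 m and z of jar3 in the frame of well3 below 0.004 m) or (horizontal distance between jar3 and well4 below 0.011 m and z of jar3 in the frame of well4 below 0.004 m) or (horizontal distance between jar3 and well5 below 0.011 m and z of jar3 in the frame of well5 below 0.004 m) or (horizontal distance between jar3 and well6 below 0.011 m and z of jar3 in the frame of well6 below 0.004 m)) and ((horizontal distance between jar4 and well1 below 0.011 m and z of jar4 in the frame of well1 below 0.004 m) or (horizontal distance between jar4 and well2 below 0.011 m and z of jar4 in the frame of well2 below 0.004 m) or (horizontal distance between jar4 and well3 below 0.011 m and z of jar4 in the frame of well3 below 0.004 m) or (horizontal distance between jar4 and well4 below 0.011 m and z of jar4 in the frame of well4 below 0.004 m) or (horizontal distance between jar4 and well5 below 0.011 m and z of jar4 in the frame of well5 below 0.004 m) or (horizontal distance between jar4 and well6 below 0.011 m and z of jar4 in the frame of well6 below 0.004 m)) and ((horizontal distance between jar5 and well1 below 0.011 m and z of jar5 in the frame of well1 below 0.004 m) or (horizontal distance between jar5 and well2 below 0.011 m and z of jar5 in the frame of well2 below 0.004 m) or (horizontal distance between jar5 and well3 below 0.011 m and z of jar5 in the frame of well3 below 0.004 m) or (horizontal distance between jar5 and well4 below 0.011 m and z of jar5 in the frame of well4 below 0.004 m) or (horizontal distance between jar5 and well5 below 0.011 m and z of jar5 in the frame of well5 below 0.004 m) or (horizontal distance between jar5 and well6 below 0.011 m and z of jar5 in the frame of well6 below 0.004 m))), for 0.2 s.
2. the dial is back at its end stop (value of joint dial below 0.12 rad), for 0.1 s.
3. the dial rests at the fourth click from the stop (value of joint dial between 1.9444 and 2.2444 rad and contact force between the fingers and dial below 0.5 N), for 0.2 s.
4. the start lever is pressed down and caught, with the dial still at the fourth click (value of joint lever above 0.3 rad and value of joint dial between 1.9444 and 2.2444 rad), for 0.2 s.
At the end, for the whole second after the job is handed in: every yogurt jar present stands upright (within 0.1 rad) and still on the floor of a well (within 11 mm of its centre, 4 mm of its floor); the dial is at the fourth click from its red-dot stop (2.094 rad, within 0.15); the start lever stays down by itself (over 0.30 rad) (all of step 1 and all of step 4); the robot touches nothing.
It fails at once if a bystander (honey jar, mug, spice jar, soap bottle, spoon) is pushed more than 60 mm away or an upright one is tipped over (distance of any of honey, mug, spice, soap, spoon from where it was at the start of the episode above 0.06 m or angle between any of honey, mug, spice, soap's own z axis and vertical above 0.6 rad).
Of jar1, jar2, jar3, jar4, jar5 only 3 to 5 are there at a start; the rules pass over those that are not, and their reading is None.
At some moment in a run one of jar1, jar2, jar3, jar4, jar5 may be knocked a few centimetres aside while the robot is not near it.
It also fails if it takes over 210 s, if anything falls off the work surface, if the arm or the gripper's body presses on something with over 40 N, if the wrist force passes 120 N, or if a joint passes its speed limit or range.

## Robot

A 6-joint arm with a two-finger parallel gripper is mounted at the origin on the work surface. World frame = base frame: x ahead of the robot, y to its left, z up, the work surface at z = 0. Lengths are in m, angles in rad, forces in N, time in s.
With the tool pointing down it reaches from about 0.3 to 0.875 m from the base axis. Payload 4.2 kg.
Tool frame: the origin (TCP) lies where the fingers leave the gripper's body, on its centre line; the fingertips stand 73 mm ahead of it and the grasp point (between the pads) lies 54 mm ahead of it; z points along the fingers, y is the line along which they close (so a half turn about z gives the same grasp; the last joint's range is limited). The gripper opens to 85 mm and grips with 20 to 120 N. Pads are 22 mm wide; open, the fingers measure 114 mm over their backs; the gripper's body (76 mm by 85 mm) begins 54 mm behind the grasp point. The pads swing forward as they close: fully open they stand 13 mm farther back than shut.
Start: joints at [-1.362, 0.32, 1.565, -0, 1.257, -0.02], TCP at [0.13, -0.56, 0.304] pointing down, gripper open.
Joint ranges: [-3.11, 3.11], [-0.84, 2.01], [0.21, 2.61], [-1.34, 4.49], [0.05, 2.63], [-2.56, 2.56]. Speed limits (rad/s): [2.57, 2.57, 3.14, 3.14, 3.14, 3.14].

## Interface

Orientations are given as a unit quaternion [w, x, y, z].
In Python, from rig import manip, viewer gives the robot as it stands. The module is installed in compiled form; this text tells all that it offers.
- The arm moves only by the tool play_rows, never from a script. Its argument "deltas" is a list of rows, each an object with "linear": the shift along the tool's x, y, z each as a share of 1 m, from -1 to 1, a list of three; "roll": the turn about the tool's z as a share of pi rad, from -1 to 1; "fingers": the opening, from -1 (shut) to 1 (fully open). A call has 1 to 5 rows; each row is the pose to reach, as a shift and turn from the pose commanded when the call began, along the tool's axes at that moment, turning the shorter way round; what a row does not reach only later rows make up. A row lasts 1/8 s, in which the tool goes at most 62.5 mm and 10.7 degrees, less where a joint would pass 70% of its speed; a pose out of reach is approached as far as the arm can. A call with a number of a shift or a turn outside -1 to 1 is refused whole. A call with a gripper value outside its range is refused whole. The fingers move at their own pace and stop on an object; the grip force is fixed at half the most. Time passes only in rows, so rows that repeat a pose let the fingers close. It gives the time, the measured TCP pose, the force, the opening and the grip force at its end, in the units of the state.
- manip.observe(): the state, without advancing time (a new reading comes with each control period).
- viewer.capture(name): name is "scene" or "top" or "wrist"; returns the picture (480x640x3 uint8, red, green, blue); there is no depth.
- viewer.camera_info(name): a dict with "mtx" (3x3 intrinsics, pixels), "R" (3x3) and "t" (3): a world point X has camera coordinates R X + t; the wrist camera has in their place "mount" (4x4, takes a point from camera to tool coordinates, whose origin is the TCP and whose axes are the flange's). Camera axes: x right, y down, z forward; pixel columns grow to the right and rows downward; lengths in m; the calibration is good to about 2 mm. The wrist camera is an equidistant fisheye: a pixel r from the principal point sees the ray r / f radians off the axis. A picture is of the moment at which its call begins: read the wrist's pose just before it. camera_info takes no time and is no camera call.
- manip.job_done(): hands the job in; it is judged then, once.
Trained networks look in the newest picture that a camera, given by its name, has taken for a name from the list of things; names that differ only in an ending like _2 or _b are one class to them, and where a whole thing is asked for, a point or a joint stands for the part that bears it (a point fixed in the world has none). Each returns a list of dicts, best first, with "confidence" (0 to 1); they miss things now and then, are a little off and sometimes report something else, mostly with a low value. They report only what shows in the picture. A call takes as long as a camera call. They do not tell look-alikes from the thing itself.
- viewer.look_for(name, camera): "uv" ([column, row] in pixels, amid what is visible of it).
- viewer.regions_of(name, camera): "mask" (480x640 bool, what is visible of it) and "uv" ([column, row] in pixels, amid what is visible of it).
The state is a dict: "time": time; "joint_pos": joint angles; "dq": joint speeds; "tau": joint torques, N m; "tool_pos": TCP position; "ee_rot": TCP orientation; "force": force on the tool from outside, world axes, zero at the start; "ft_torque": the same for the moment, N m; "grip_width": finger opening in m; "finger_force": force on a finger pad.
Only numpy, scipy, OpenCV 4.12 (cv2) and the standard library are available. Lean on these libraries where they do the work, as an engineer would, in place of code of your own. Each camera call takes 0.05 s, during which the arm holds its last target. There are 200 camera calls.

## Working session

There is one attempt and no reset: what is moved stays moved. The work goes in short steps, Python scripts to look and compute and a tool call to move; the robot and the scene stay as the last step left them, time stands still between calls to the robot, and variables do not carry over. Pictures are saved under pics/ and viewed, at most 14 in all, crops included, and the job is handed in when it is done.

Besides the shell and the picture viewer there is one more tool, called after ">>>" by a JSON object that holds its "op" and its "data". play_rows: Moves the arm, as the interface text tells. Shift numbers are shares of 1 m and turn numbers shares of pi rad, none past 1 either way. Its arguments: {"type":"object","properties":{"deltas":{"type":"array"}},"required":["deltas"]}

```bash
mkdir -p pics
cat > h.py <<'E'
import numpy as np, cv2
from rig import manip, viewer
from scipy.spatial.transform import Rotation as Ro
def snap(c,f=None):
    im=viewer.capture(c)
    if f: cv2.imwrite('pics/'+f,im[:,:,::-1])
    return im
def ray(c,uv):
    i=viewer.camera_info(c);K=np.array(i['mtx'])
    x=np.array([(uv[0]-K[0,2])/K[0,0],(uv[1]-K[1,2])/K[1,1]])
    if c=='wrist':
        s=manip.observe();th=np.linalg.norm(x);d=np.append(x/th*np.sin(th) if th>1e-9 else x,np.cos(th))
        M=np.array(i['mount']);R=Ro.from_quat(np.array(s['ee_rot'])[[1,2,3,0]]).as_matrix()
        return R@M[:3,3]+np.array(s['tool_pos']),R@M[:3,:3]@d
    R=np.array(i['R']);t=np.array(i['t'])
    return -R.T@t,R.T@np.append(x,1)
def at(c,uv,z):
    o,d=ray(c,uv);return o+d*(z-o[2])/d[2]
def proj(c,X):
    i=viewer.camera_info(c);R=np.array(i['R']);p=R@np.array(X)+np.array(i['t']);q=np.array(i['mtx'])@p;return q[:2]/q[2]
E
python3 - <<'E'
from h import *
np.set_printoptions(precision=4,suppress=True)
for c in('top','scene'):
    snap(c,c+'0.png')
    i=viewer.camera_info(c);print(c,-np.array(i['R']).T@i['t'],np.array(i['mtx'])[0,0])
    for n,z in(('jar1',.048),('honey',.048),('mug',.09),('spice',.09),('soap',.19),('spoon',0.01),('maker',.05),('dial',.089),('lever',.08)):
        for r in viewer.look_for(n,c)[:7]: print(n,np.round(r['confidence'],2),np.round(r['uv'],0),at(c,r['uv'],z)[:2])
s=manip.observe();print({k:np.round(v,3) for k,v in s.items()});print(viewer.camera_info('wrist'))
E
```

```text
top [0.335  0.0171 1.4733] 597.825016003734
jar1 0.95 [382. 276.] [ 0.4552 -0.1383]
jar1 0.88 [484. 259.] [ 0.4958 -0.3831]
jar1 0.86 [437. 278.] [ 0.4507 -0.2688]
jar1 0.86 [509. 312.] [ 0.3682 -0.4372]
jar1 0.77 [475. 219.] [ 0.5936 -0.3666]
jar1 0.68 [379. 216.] [ 0.6032 -0.1327]
jar1 0.56 [523. 229.] [ 0.5677 -0.4821]
honey 0.69 [432. 216.] [ 0.6022 -0.2618]
honey 0.51 [208. 277.] [0.4561 0.2761]
mug 0.89 [399. 163.] [ 0.7237 -0.1799]
mug 0.43 [107. 267.] [0.4757 0.5037]
mug 0.33 [272. 280.] [0.4435 0.1211]
spice 0.89 [160. 334.] [0.3237 0.3765]
soap 0.85 [107. 265.] [0.4707 0.4675]
spoon 0.72 [325. 154.] [ 0.7698 -0.0044]
spoon 0.34 [243. 249.] [0.5287 0.2003]
maker 0.77 [242. 249.] [0.5225 0.1972]
maker 0.48 [486. 258.] [ 0.497  -0.3872]
dial 0.69 [157. 336.] [0.3178 0.3829]
dial 0.54 [275. 283.] [0.4386 0.1146]
lever 0.6 [211. 278.] [0.451  0.2649]
lever 0.37 [242. 248.] [0.5202 0.193 ]
scene [1.0325 0.7803 1.1627] 554.0467054664863
jar1 0.96 [274. 226.] [ 0.6129 -0.1216]
jar1 0.94 [294. 136.] [ 0.3742 -0.4162]
jar1 0.88 [229. 152.] [ 0.5783 -0.4591]
jar1 0.86 [320. 208.] [ 0.
[... 540 characters left out ...]
]), 'dq': array([ 0.001, -0.   ,  0.   , -0.002,  0.001,  0.002]), 'tau': array([ -0.   , -41.542, -23.442,   0.   ,   0.   ,  -0.   ]), 'tool_pos': array([ 0.13 , -0.56 ,  0.304]), 'ee_rot': array([0.   , 0.993, 0.114, 0.   ]), 'force': array([ 0.78 , -0.131,  0.255]), 'ft_torque': array([-0.005,  0.006,  0.008]), 'finger_force': np.float64(0.0), 'grip_width': np.float64(0.085)}
{'mtx': array([[371.6483,   0.    , 319.2111],
       [  0.    , 371.6483, 238.0113],
       [  0.    ,   0.    ,   1.    ]]), 'mount': array([[-0.0013, -0.9575, -0.2885,  0.0724],
       [ 1.    , -0.0015,  0.0006,  0.0001],
       [-0.001 , -0.2885,  0.9575, -0.0703],
       [ 0.    ,  0.    ,  0.    ,  1.    ]])}
```

View pics/top0.png

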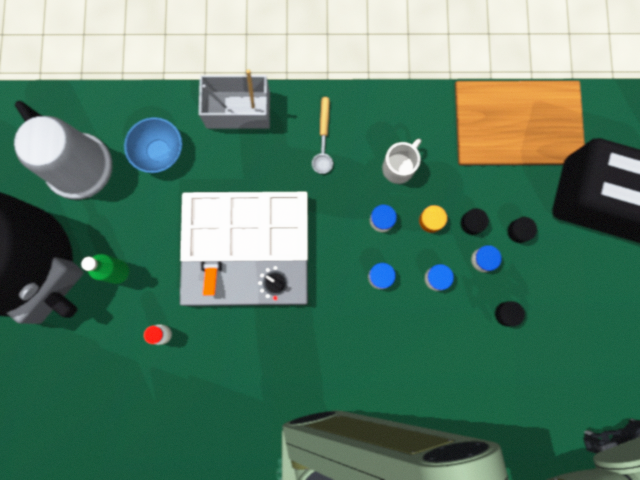

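View pics/scene0.png

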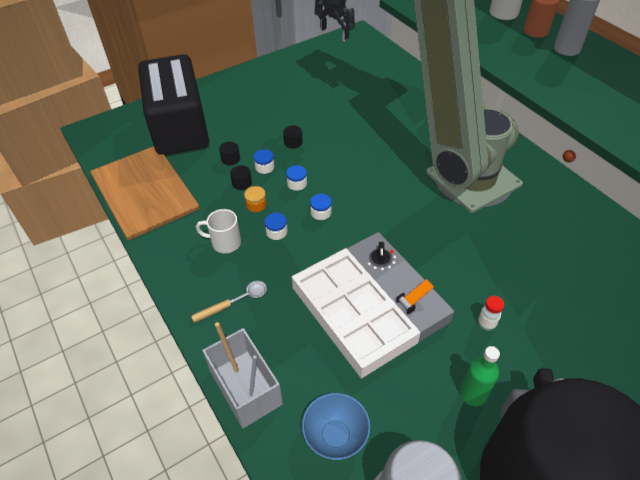

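In the top picture the yogurt jars (white body, blue lid) are at about (383,217), (382,276), (440,277) and (487,259). The look-alikes are the black jars at (475,221), (522,230) and (510,313), and the amber honey jar is at (433,218). Only the four blue-lidded ones fit the description. The maker spans (181–308, 192–305), with the dial at (273,283) and the lever at (210,280).

```bash
cat >> h.py <<'E'
from scipy.optimize import minimize,least_squares
def cyl(x,y,z0,z1,r=.03):
    a=np.linspace(0,2*np.pi,40);return np.array([[x+r*np.cos(t),y+r*np.sin(t),z] for t in a for z in(z0,z1)])
def hull(c,P): return cv2.convexHull(np.array([proj(c,p) for p in P],np.float32))
def cen(h): m=cv2.moments(h);return np.array([m['m10'],m['m01']])/m['m00']
def lids(c,im,lo=(105,150,60),hi=(125,255,255),area=(200,1200)):
    m=cv2.inRange(cv2.cvtColor(im,cv2.COLOR_RGB2HSV),lo,hi)
    n,l,s,ce=cv2.connectedComponentsWithStats(m);out=[]
    for k in range(1,n):
        if area[0]<s[k,4]<area[1]:
            p=at(c,ce[k],.044)[:2]
            out.append(least_squares(lambda q:cen(hull(c,cyl(*q,.035,.048)))-ce[k],p,diff_step=1e-3).x)
    return out
def box(p,z0=0,z1=.05,x0=-.135,x1=.135):
    c,s=np.cos(p[2]),np.sin(p[2])
    return [[p[0]+c*a-s*b,p[1]+s*a+c*b,z] for a in(x0,x1) for b in(-.15,.15) for z in(z0,z1)]
E
python3 - <<'E'
from h import *
np.set_printoptions(precision=4,suppress=True)
ms={}
for c in('top','scene'):
    im=snap(c)
    print(c,np.array(lids(c,im)))
    r=viewer.regions_of('maker',c)[0];m=r['mask'].astype(np.uint8)
    m=cv2.morphologyEx(m,cv2.MORPH_CLOSE,np.ones((9,9),np.uint8));ms[c]=m
    print(m.sum(),r['confidence'])
    v=im.copy();cc,_=cv2.findContours(m,0,2);cv2.drawContours(v,cc,-1,(255,0,0),1);globals()['v_'+c]=v
def cost(p,cs):
    t=0
    for c in cs:
        a=np.zeros((480*4,640*4),np.uint8)
        cv2.fillConvexPoly(a,np.round(hull(c,box(p))*4+1.5).astype(np.int32),1)
        b=cv2.resize(ms[c],None,fx=4,fy=4,interpolation=0)
        t+=1-(a&b).sum()/(a|b).sum()
    return t
for cs in(['top'],['scene'],['top','scene']):
    r=minimize(cost,[.53,.2,0],args=(cs,),method='Nelder-Mead',options=dict(initial_simplex=[[.53,.2,0],[.55,.2,0],[.53,.22,0],[.53,.2,.06]],maxiter=120,xatol=2e-4,fatol=1e-5))
    print(cs,r.x,r.fun)
    p=r.x
for c,(x,y,X,Y) in(('top',(165,180,325,320)),('scene',(280,225,460,380))):
    v=globals()['v_'+c];cv2.polylines(v,[np.round(hull(c,box(p))).astype(np.int32)],True,(0,0,255),1)
    v=cv2.resize(v[y:Y,x:X],(400,400));globals()['w_'+c]=v
cv2.imwrite('pics/mk.png',np.hstack([w_top,w_scene])[:,:,::-1])
E
```

```text
Traceback (most recent call last):
  File "h.py", line 32, in lids
    out.append(least_squares(lambda q:cen(hull(c,cyl(*q,.035,.048)))-ce[k],p,diff_step=1e-3).x)
               ~~~~~~~~~~~~~^^^^^^^^^^^^^^^^^^^^^^^^^^^^^^^^^^^^^^^^^^^^^^^^^^^^^^^^^^^^^^^^
  File "h.py", line 32, in <lambda>
    out.append(least_squares(lambda q:cen(hull(c,cyl(*q,.035,.048)))-ce[k],p,diff_step=1e-3).x)
                                          ~~~~^^^^^^^^^^^^^^^^^^^^^
  File "h.py", line 24, in hull
    def hull(c,P): return cv2.convexHull(np.array([proj(c,p) for p in P],np.float32))
                                                   ~~~~^^^^^
  File "h.py", line 20, in proj
    i=viewer.camera_info(c);R=np.array(i['R']);p=R@np.array(X)+np.array(i['t']);q=np.array(i['mtx'])@p;return q[:2]/q[2]
ValueError: time passes only in moves, steps and waits
```

```bash
sed -i 's/viewer.camera_info(c)/info(c)/; s/^def snap/import functools\n@functools.lru_cache\ndef info(c): return viewer.camera_info(c)\ndef snap/' h.py
cat > mk.py <<'E'
from h import *
np.set_printoptions(precision=4,suppress=True)
ms={}
for c in('top','scene'):
    im=snap(c)
    print(c,np.array(lids(c,im)))
    r=viewer.regions_of('maker',c)[0];m=r['mask'].astype(np.uint8)
    m=cv2.morphologyEx(m,cv2.MORPH_CLOSE,np.ones((9,9),np.uint8));ms[c]=m
    print(m.sum(),r['confidence'])
    v=im.copy();cc,_=cv2.findContours(m,0,2);cv2.drawContours(v,cc,-1,(255,0,0),1);globals()['v_'+c]=v
def cost(p,cs):
    t=0
    for c in cs:
        a=np.zeros((480*4,640*4),np.uint8)
        cv2.fillConvexPoly(a,np.round(hull(c,box(p))*4+1.5).astype(np.int32),1)
        b=cv2.resize(ms[c],None,fx=4,fy=4,interpolation=0)
        t+=1-(a&b).sum()/(a|b).sum()
    return t
for cs in(['top'],['scene'],['top','scene']):
    r=minimize(cost,[.53,.2,0],args=(cs,),method='Nelder-Mead',options=dict(initial_simplex=[[.53,.2,0],[.55,.2,0],[.53,.22,0],[.53,.2,.06]],maxiter=120,xatol=2e-4,fatol=1e-5))
    print(cs,r.x,r.fun)
    p=r.x
for c,(x,y,X,Y) in(('top',(165,180,325,320)),('scene',(280,225,460,380))):
    v=globals()['v_'+c];cv2.polylines(v,[np.round(hull(c,box(p))).astype(np.int32)],True,(0,0,255),1)
    v=cv2.resize(v[y:Y,x:X],(400,400));globals()['w_'+c]=v
cv2.imwrite('pics/mk.png',np.hstack([w_top,w_scene])[:,:,::-1])
E
python3 mk.py
```

```text
top [[ 0.6015 -0.1454]
 [ 0.4995 -0.3961]
 [ 0.4587 -0.1391]
 [ 0.4542 -0.2787]]
407 0.75
scene [[ 0.4976 -0.3926]
 [ 0.4525 -0.2755]
 [ 0.4573 -0.1357]
 [ 0.5994 -0.1421]]
12964 0.66
['top'] [0.53 0.2  0.  ] 1.0
['scene'] [0.5265 0.1961 0.0013] 0.019754080883223946
['top', 'scene'] [0.5265 0.1961 0.0013] 1.019754080883224
```

View pics/mk.png

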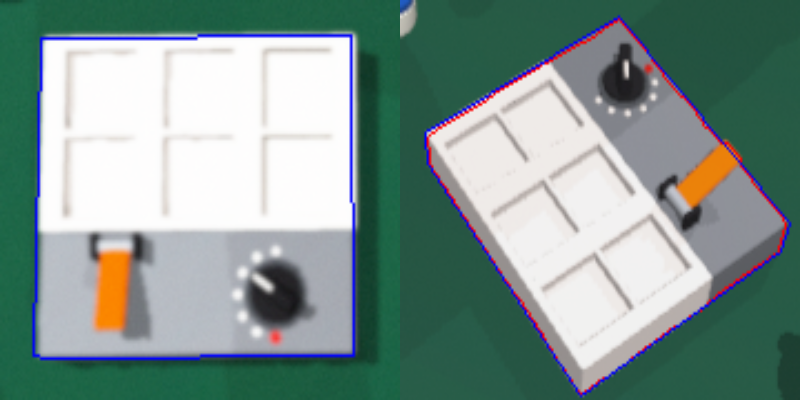

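The overlay matches the maker outline, within about 1 px in both views. Averaging the two views puts the maker at about (0.5275, 0.1945), yaw about 0. Next I move over the jars, squaring the tool to the world axes, and check from the wrist.

>>> {"op": "play_rows", "data": {"deltas": [{"linear": [0.057,-0.025,0],"roll": 0.055,"fingers": 1},{"linear": [0.114,-0.05,0],"roll": 0.0728,"fingers": 1},{"linear": [0.171,-0.075,0],"roll": 0.0728,"fingers": 1},{"linear": [0.228,-0.1,0],"roll": 0.0728,"fingers": 1},{"linear": [0.285,-0.125,0],"roll": 0.0728,"fingers": 1}]}}

```text
time: 1.88
tool_pos: [0.3811, -0.3723, 0.3042]
ee_rot: [0.0, 1.0, -0.0, 0.0]
force: [0.5, -1.2, -0.7]
grip_width: 0.0855
finger_force: 0.0
```

>>> {"op": "play_rows", "data": {"deltas": [{"linear": [0.05,0.025,0],"roll": 0,"fingers": 1},{"linear": [0.1,0.05,0],"roll": 0,"fingers": 1},{"linear": [0.1,0.05,0],"roll": 0,"fingers": 1}]}}

```text
time: 2.25
tool_pos: [0.4826, -0.4245, 0.3022]
ee_rot: [-0.0, 1.0, 0.001, -0.0]
force: [0.0, -0.5, -0.6]
grip_width: 0.0855
finger_force: 0.0
```

```bash
cat > wl.py <<'E'
from h import *
np.set_printoptions(precision=4,suppress=True)
def wlids(f=None,z=.048):
    s=manip.observe();im=snap('wrist',f)
    m=cv2.inRange(cv2.cvtColor(im,cv2.COLOR_RGB2HSV),(105,150,60),(125,255,255))
    n,l,st,ce=cv2.connectedComponentsWithStats(m)
    i=info('wrist');K=np.array(i['mtx']);M=np.array(i['mount']);R=Ro.from_quat(np.array(s['ee_rot'])[[1,2,3,0]]).as_matrix()
    def pw(P):
        p=(np.asarray(P)-s['tool_pos'])@R; p=(p-M[:3,3])@M[:3,:3]
        h=np.hypot(p[:,0],p[:,1]);th=np.arctan2(h,p[:,2]);q=p[:,:2]/h[:,None]*th[:,None]*K[0,0]
        return cv2.convexHull((q+K[:2,2]).astype(np.float32))
    out=[]
    for k in range(1,n):
        x,y,w,h,a=st[k]
        if a>250:
            q=least_squares(lambda q:cen(pw(cyl(*q,z-.013,z)))-ce[k],at('wrist',ce[k],z)[:2],diff_step=1e-3).x
            b='' if x>0 and y>0 and x+w<640 and y+h<480 else 'edge'
            print('lid',ce[k],a,round(a/cv2.contourArea(pw(cyl(*q,z-.013,z))),2),q,b)
    print('tcp',s['tool_pos'],s['ee_rot'],s['time'],'F',s['force'],s['grip_width'])
    return im
if __name__=='__main__':
    import sys
    wlids(sys.argv[1] if len(sys.argv)>1 else None, float(sys.argv[2]) if len(sys.argv)>2 else .048)
E
python3 wl.py w0.png
```

```text
lid [ 68.0755 107.6586] 331 0.14 [ 0.5953 -0.1658] 
lid [ 74.3698 230.2444] 311 0.15 [ 0.4637 -0.1584] 
tcp [ 0.4826 -0.4245  0.3022] [-0.0001  1.      0.001  -0.    ] 2.25 F [ 0.0154 -0.4719 -0.5871] 0.08549773265907991
```

View pics/w0.png

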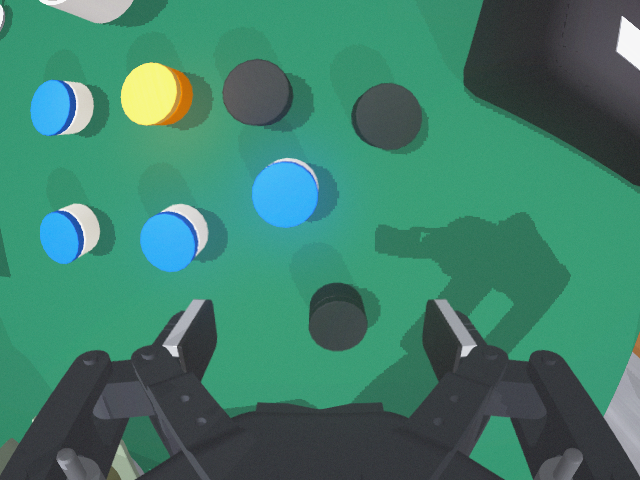

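The wrist view confirms four blue-lidded white jars, at (285,193), (170,241), (62,235) and (53,107). The black ones and the honey jar at (150,95) are not meant. The lids look lighter in this camera, so I widen the colour band.

```bash
sed -i 's/(105,150,60),(125,255,255))$/(95,140,60),(125,255,255))/' wl.py; python3 wl.py
```

```text
lid [ 53.211  105.2505] 2024 0.95 [ 0.5991 -0.143 ] 
lid [287.4462 192.2773] 3711 1.05 [ 0.4964 -0.3954] 
lid [ 61.7331 234.6852] 1836 0.95 [ 0.4565 -0.1365] 
lid [169.2921 239.0004] 2722 0.96 [ 0.4516 -0.2757] 
tcp [ 0.4807 -0.4238  0.3026] [-0.0006  1.      0.0006 -0.0007] 2.3 F [-0.1122  0.312  -0.6151] 0.0856007401029612
```

>>> {"op": "play_rows", "data": {"deltas": [{"linear": [0.0165,-0.0285,0.04],"roll": 0,"fingers": 1},{"linear": [0.0165,-0.0285,0.1],"roll": 0,"fingers": 1},{"linear": [0.0165,-0.0285,0.16],"roll": 0,"fingers": 1},{"linear": [0.0165,-0.0285,0.2105],"roll": 0,"fingers": 1},{"linear": [0.0165,-0.0285,0.2105],"roll": 0,"fingers": 1}]}}

```text
time: 2.98
tool_pos: [0.493, -0.3934, 0.0905]
ee_rot: [-0.003, 1.0, -0.0, -0.004]
force: [-0.1, -0.2, 0.4]
grip_width: 0.0854
finger_force: 0.0
```

>>> {"op": "play_rows", "data": {"deltas": [{"linear": [0,0,0],"roll": 0,"fingers": -1},{"linear": [0,0,0],"roll": 0,"fingers": -1},{"linear": [0,0,0],"roll": 0,"fingers": -1},{"linear": [0,0,0],"roll": 0,"fingers": -1},{"linear": [0,0,0],"roll": 0,"fingers": -1}]}}

```text
time: 3.6
tool_pos: [0.4973, -0.3961, 0.0972]
ee_rot: [0.002, 1.0, -0.0, 0.002]
force: [-0.3, 0.4, 6.6]
grip_width: 0.058
finger_force: 65.5
```

>>> {"op": "play_rows", "data": {"deltas": [{"linear": [0,0,0],"roll": 0,"fingers": -1},{"linear": [0,0,-0.03],"roll": 0,"fingers": -1},{"linear": [0,0,-0.08],"roll": 0,"fingers": -1},{"linear": [0,0,-0.13],"roll": 0,"fingers": -1},{"linear": [0,0,-0.13],"roll": 0,"fingers": -1}]}}

```text
time: 4.22
tool_pos: [0.4978, -0.3966, 0.2301]
ee_rot: [0.004, 1.0, 0.0, 0.005]
force: [-0.1, 0.6, -2.5]
grip_width: 0.0581
finger_force: 65.3
```

>>> {"op": "play_rows", "data": {"deltas": [{"linear": [0.0,-0.05,-0.03],"roll": 0,"fingers": -1},{"linear": [0.0,-0.105,-0.05],"roll": 0,"fingers": -1},{"linear": [0.0,-0.16,-0.06],"roll": 0,"fingers": -1},{"linear": [0.0,-0.215,-0.06],"roll": 0,"fingers": -1},{"linear": [0.0,-0.27,-0.06],"roll": 0,"fingers": -1}]}}

```text
time: 4.85
tool_pos: [0.4953, -0.1233, 0.2831]
ee_rot: [-0.0, 1.0, -0.0, -0.0]
force: [0.5, 1.1, -1.5]
grip_width: 0.058
finger_force: 65.4
```

>>> {"op": "play_rows", "data": {"deltas": [{"linear": [0.0,-0.055,0],"roll": 0,"fingers": -1},{"linear": [0.0,-0.11,0],"roll": 0,"fingers": -1},{"linear": [0.0,-0.165,0],"roll": 0,"fingers": -1},{"linear": [0,-0.22,0],"roll": 0,"fingers": -1},{"linear": [0,-0.275,0],"roll": 0,"fingers": -1}]}}

```text
time: 5.48
tool_pos: [0.4953, 0.1514, 0.283]
ee_rot: [0.0, 1.0, 0.0, -0.0]
force: [0.6, -0.9, -1.9]
grip_width: 0.0586
finger_force: 65.4
```

>>> {"op": "play_rows", "data": {"deltas": [{"linear": [0.0,-0.04,0],"roll": 0,"fingers": -1},{"linear": [0.0,-0.04,0],"roll": 0,"fingers": -1}]}}

```text
time: 5.72
tool_pos: [0.4954, 0.1921, 0.2827]
ee_rot: [-0.0, 1.0, 0.002, -0.0]
force: [0.1, -1.0, -2.8]
grip_width: 0.0582
finger_force: 65.6
```

```bash
python3 wl.py w1.png .15
```

```text
lid [626.4533 128.118 ] 1381 0.33 [ 0.5881 -0.0313] edge
lid [609.6884 253.9213] 1640 0.43 [ 0.4919 -0.0313] 
lid [319.4224 323.3839] 16786 2.51 [0.4462 0.1913] 
tcp [0.4954 0.1921 0.2827] [-0.      1.      0.002  -0.0005] 5.725 F [ 0.1206 -1.041  -2.8219] 0.05822541283803859
```

View pics/w1.png

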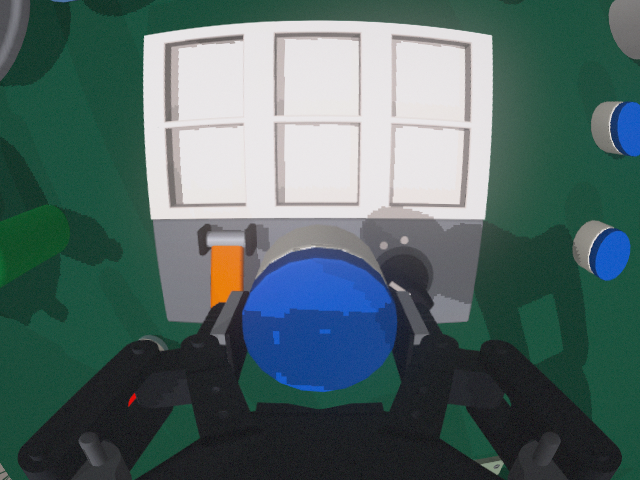

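The wrist view over the maker shows the top-face corners at about (144,36), (492,37), (151,219) and (485,219), and the rim edges between the wells. The held jar is in the middle, upright.

Run:
```python
from h import *
np.set_printoptions(precision=4,suppress=True)
for u in[(144,36),(492,37),(151,219),(485,219),(275,34),(361,34),(275,206),(361,206),(275,121),(361,124),(168,322),(469,320)]: print(u,at('wrist',u,.05)[:2])
s=manip.observe()
r=viewer.regions_of('lever','wrist')[:2];print([(x['uv'],x['confidence']) for x in r])
```

```text
(144, 36) [0.6584 0.3412]
(492, 37) [0.6576 0.0409]
(151, 219) [0.4941 0.3411]
(485, 219) [0.4944 0.0406]
(275, 34) [0.6477 0.2255]
(361, 34) [0.6478 0.1563]
(275, 206) [0.5043 0.2267]
(361, 206) [0.5043 0.1548]
(275, 121) [0.5748 0.2254]
(361, 124) [0.5724 0.1562]
(168, 322) [0.3893 0.3394]
(469, 320) [0.3918 0.0415]
[([223.9, 262.4], 0.81)]
```

>>> {"op": "play_rows", "data": {"deltas": [{"linear": [0.045,-0.036,0],"roll": 0,"fingers": -1},{"linear": [0.09,-0.072,0],"roll": 0,"fingers": -1},{"linear": [0.1185,-0.0945,0],"roll": 0,"fingers": -1},{"linear": [0.1185,-0.0945,0.04],"roll": 0,"fingers": -1},{"linear": [0.1185,-0.0945,0.08],"roll": 0,"fingers": -1}]}}

```text
time: 6.45
tool_pos: [0.6152, 0.2828, 0.2021]
ee_rot: [0.0, 1.0, -0.001, 0.0]
force: [0.2, -0.2, -3.0]
grip_width: 0.0579
finger_force: 65.9
```

>>> {"op": "play_rows", "data": {"deltas": [{"linear": [0,0,0.02],"roll": 0,"fingers": -1},{"linear": [0,0,0.04],"roll": 0,"fingers": -1},{"linear": [0,0,0.052],"roll": 0,"fingers": -1},{"linear": [0,0,0.06],"roll": 0,"fingers": -1},{"linear": [0,0,0.06],"roll": 0,"fingers": -1}]}}

```text
time: 7.08
tool_pos: [0.6148, 0.283, 0.1468]
ee_rot: [0.001, 1.0, -0.0, 0.001]
force: [-4.1, -3.5, 12.4]
grip_width: 0.0583
finger_force: 67.1
```

```bash
python3 wl.py w2.png .087
```

```text
lid [318.9752 323.7224] 16454 1.06 [0.6071 0.2826] 
tcp [0.6148 0.283  0.1468] [ 0.0007  1.     -0.0002  0.0006] 7.075 F [-4.1215 -3.5473 12.441 ] 0.058295223481697814
```

View pics/w2.png

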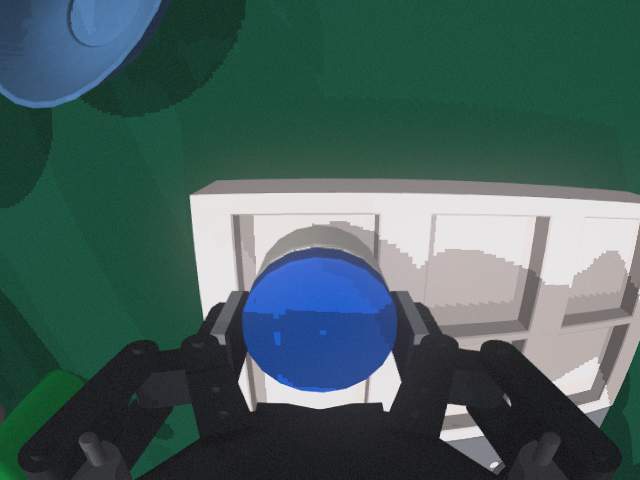

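Run:
```python
from h import *
np.set_printoptions(precision=4,suppress=True)
for u in[(234,214),(380,214),(432,214),(551,217),(191,196)]: print(u,at('wrist',u,.05)[:2])
s=manip.observe();print(s['tool_pos'],s['force'],s['ft_torque'])
```

```text
(234, 214) [0.649  0.3223]
(380, 214) [0.6487 0.254 ]
(432, 214) [0.6489 0.2286]
(551, 217) [0.6485 0.1588]
(191, 196) [0.6581 0.3431]
[0.6148 0.2829 0.1468] [-4.276  -3.7291 12.1222] [-1.0908  0.8272 -0.1512]
```

The jar caught the rim. It sits about 4–5 mm too low in y, so I lift, shift and lower again.

>>> {"op": "play_rows", "data": {"deltas": [{"linear": [0,0,-0.008],"roll": 0,"fingers": -1},{"linear": [0,-0.004,-0.008],"roll": 0,"fingers": -1},{"linear": [0,-0.004,-0.002],"roll": 0,"fingers": -1},{"linear": [0,-0.004,0.006],"roll": 0,"fingers": -1},{"linear": [0,-0.004,0.012],"roll": 0,"fingers": -1}]}}

```text
time: 7.75
tool_pos: [0.614, 0.2883, 0.1322]
ee_rot: [0.0, 1.0, 0.0, -0.001]
force: [-9.8, -3.0, 28.8]
grip_width: 0.058
finger_force: 68.7
```

>>> {"op": "play_rows", "data": {"deltas": [{"linear": [0,0,0.001],"roll": 0,"fingers": -1},{"linear": [0,0,0.001],"roll": 0,"fingers": -1}]}}

```text
time: 8.0
tool_pos: [0.6139, 0.2882, 0.1323]
ee_rot: [0.0, 1.0, 0.0, -0.0]
force: [-5.8, -1.6, 11.3]
grip_width: 0.0581
finger_force: 67.2
```

>>> {"op": "play_rows", "data": {"deltas": [{"linear": [0,0,0],"roll": 0,"fingers": 1},{"linear": [0,0,0],"roll": 0,"fingers": 1},{"linear": [0,0,0],"roll": 0,"fingers": 1},{"linear": [0,0,-0.03],"roll": 0,"fingers": 1},{"linear": [0,0,-0.08],"roll": 0,"fingers": 1}]}}

```text
time: 8.62
tool_pos: [0.6138, 0.288, 0.2087]
ee_rot: [0.001, 1.0, -0.0, -0.002]
force: [-0.3, 0.1, 0.4]
grip_width: 0.0853
finger_force: 0.0
```

>>> {"op": "play_rows", "data": {"deltas": [{"linear": [-0.02,0.03,-0.05],"roll": 0,"fingers": 1},{"linear": [-0.04,0.08,-0.08],"roll": 0,"fingers": 1},{"linear": [-0.06,0.13,-0.09],"roll": 0,"fingers": 1},{"linear": [-0.06,0.13,-0.09],"roll": 0,"fingers": 1}]}}

```text
time: 9.12
tool_pos: [0.5537, 0.1558, 0.302]
ee_rot: [0.0, 1.0, -0.002, 0.001]
force: [-0.1, 0.4, -0.3]
grip_width: 0.0857
finger_force: 0.0
```

```bash
python3 wl.py w3.png .083
```

```text
lid [159.8827 151.1398] 3504 0.89 [0.6144 0.2891] 
lid [593.1597 174.2924] 1891 0.76 [ 0.6011 -0.1135] 
lid [568.4984 294.8552] 1595 0.76 [ 0.4733 -0.1077] 
lid [632.7041 293.3733] 517 0.37 [ 0.4663 -0.2195] edge
tcp [0.5537 0.1558 0.302 ] [ 0.0001  1.     -0.0017  0.0009] 9.125 F [-0.0663  0.4445 -0.3447] 0.08572456542937287
```

View pics/w3.png

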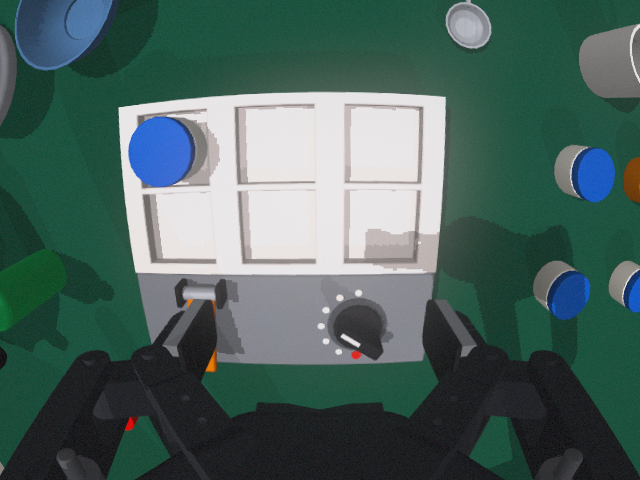

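The first jar sits in the back-left well at (162,151), measured at (0.6144, 0.2891). I measure the middle wells here, then fetch jar C.

Run:
```python
from h import *
np.set_printoptions(precision=4,suppress=True)
for u in[(119,107),(445,96),(236,108),(316,105),(345,104),(423,104),(243,262),(316,262),(345,262),(419,262)]: print(u,at('wrist',u,.05)[:2])
```

```text
(119, 107) [0.6593 0.3441]
(445, 96) [0.6606 0.0458]
(236, 108) [0.6478 0.2283]
(316, 105) [0.6483 0.1593]
(345, 104) [0.6493 0.1346]
(423, 104) [0.6519 0.0662]
(243, 262) [0.5073 0.2283]
(316, 262) [0.5074 0.16  ]
(345, 262) [0.5072 0.1332]
(419, 262) [0.5064 0.0627]
```

>>> {"op": "play_rows", "data": {"deltas": [{"linear": [-0.02,0.055,0],"roll": 0,"fingers": 1},{"linear": [-0.04,0.11,0],"roll": 0,"fingers": 1},{"linear": [-0.06,0.165,0],"roll": 0,"fingers": 1},{"linear": [-0.08,0.22,0],"roll": 0,"fingers": 1},{"linear": [-0.1,0.275,0],"roll": 0,"fingers": 1}]}}

```text
time: 9.8
tool_pos: [0.4549, -0.1175, 0.2998]
ee_rot: [-0.0, 1.0, 0.001, -0.0]
force: [0.5, 0.0, -0.2]
grip_width: 0.0855
finger_force: 0.0
```

>>> {"op": "play_rows", "data": {"deltas": [{"linear": [0,0.055,0],"roll": 0,"fingers": 1},{"linear": [0,0.11,0],"roll": 0,"fingers": 1},{"linear": [0,0.158,0],"roll": 0,"fingers": 1},{"linear": [0,0.158,0],"roll": 0,"fingers": 1}]}}

```text
time: 10.3
tool_pos: [0.4556, -0.277, 0.2992]
ee_rot: [-0.0, 1.0, -0.001, -0.0]
force: [-0.2, 0.8, -0.1]
grip_width: 0.0852
finger_force: 0.0
```

```bash
python3 wl.py
```

```text
lid [171.572   60.2231] 3119 0.96 [ 0.5991 -0.1434] 
lid [171.8527 211.1686] 2960 0.96 [ 0.4563 -0.1367] 
lid [320.6122 214.7625] 3765 1.06 [ 0.4513 -0.2788] 
tcp [ 0.4556 -0.277   0.2992] [-0.0001  1.     -0.0015 -0.0003] 10.3 F [-0.1768  0.8308 -0.1287] 0.08521217185601025
```

>>> {"op": "play_rows", "data": {"deltas": [{"linear": [-0.0025,0.0023,0.05],"roll": 0,"fingers": 1},{"linear": [-0.0025,0.0023,0.1],"roll": 0,"fingers": 1},{"linear": [-0.0025,0.0023,0.16],"roll": 0,"fingers": 1},{"linear": [-0.0025,0.0023,0.207],"roll": 0,"fingers": 1},{"linear": [-0.0025,0.0023,0.207],"roll": 0,"fingers": 1}]}}

```text
time: 10.98
tool_pos: [0.4509, -0.2742, 0.0904]
ee_rot: [-0.003, 1.0, 0.001, -0.004]
force: [0.1, 0.8, 0.7]
grip_width: 0.0849
finger_force: 0.0
```

>>> {"op": "play_rows", "data": {"deltas": [{"linear": [0,0,0],"roll": 0,"fingers": -1},{"linear": [0,0,0],"roll": 0,"fingers": -1},{"linear": [0,0,0],"roll": 0,"fingers": -1},{"linear": [0,0,0],"roll": 0,"fingers": -1},{"linear": [0,0,0],"roll": 0,"fingers": -1}]}}

```text
time: 11.6
tool_pos: [0.4537, -0.2774, 0.0961]
ee_rot: [0.001, 1.0, -0.0, 0.003]
force: [0.6, 2.6, 6.8]
grip_width: 0.0582
finger_force: 65.0
```

>>> {"op": "play_rows", "data": {"deltas": [{"linear": [0,0,0],"roll": 0,"fingers": -1},{"linear": [0,0,-0.04],"roll": 0,"fingers": -1},{"linear": [0,0,-0.09],"roll": 0,"fingers": -1},{"linear": [0,0,-0.14],"roll": 0,"fingers": -1},{"linear": [0,0,-0.19],"roll": 0,"fingers": -1}]}}

```text
time: 12.22
tool_pos: [0.4517, -0.2767, 0.2863]
ee_rot: [0.001, 1.0, -0.0, 0.001]
force: [-0.2, -0.6, -2.1]
grip_width: 0.058
finger_force: 65.2
```

>>> {"op": "play_rows", "data": {"deltas": [{"linear": [0.015,-0.055,0],"roll": 0,"fingers": -1},{"linear": [0.03,-0.11,0],"roll": 0,"fingers": -1},{"linear": [0.045,-0.165,0],"roll": 0,"fingers": -1},{"linear": [0.06,-0.22,0],"roll": 0,"fingers": -1},{"linear": [0.075,-0.275,0],"roll": 0,"fingers": -1}]}}

```text
time: 12.85
tool_pos: [0.5271, -0.0002, 0.2847]
ee_rot: [0.0, 1.0, -0.0, 0.001]
force: [0.7, 0.5, -1.5]
grip_width: 0.0581
finger_force: 65.5
```

>>> {"op": "play_rows", "data": {"deltas": [{"linear": [0.02,-0.05,0],"roll": 0,"fingers": -1},{"linear": [0.04,-0.1,0],"roll": 0,"fingers": -1},{"linear": [0.06,-0.15,0],"roll": 0,"fingers": -1},{"linear": [0.0872,-0.1955,0],"roll": 0,"fingers": -1},{"linear": [0.0872,-0.1955,0],"roll": 0,"fingers": -1}]}}

```text
time: 13.48
tool_pos: [0.6152, 0.1967, 0.2836]
ee_rot: [-0.001, 1.0, 0.002, 0.001]
force: [-0.9, -0.6, -1.5]
grip_width: 0.0579
finger_force: 65.4
```

>>> {"op": "play_rows", "data": {"deltas": [{"linear": [0,0,0.05],"roll": 0,"fingers": -1},{"linear": [0,0,0.1],"roll": 0,"fingers": -1},{"linear": [0,0,0.12],"roll": 0,"fingers": -1},{"linear": [0,0,0.138],"roll": 0,"fingers": -1},{"linear": [0,0,0.138],"roll": 0,"fingers": -1}]}}

```text
time: 14.1
tool_pos: [0.6137, 0.1929, 0.1448]
ee_rot: [0.0, 1.0, -0.0, -0.001]
force: [-0.0, -0.1, -1.7]
grip_width: 0.0583
finger_force: 65.4
```

>>> {"op": "play_rows", "data": {"deltas": [{"linear": [0,0,0.005],"roll": 0,"fingers": -1},{"linear": [0,0,0.01],"roll": 0,"fingers": -1},{"linear": [0,0,0.0145],"roll": 0,"fingers": -1},{"linear": [0,0,0.0145],"roll": 0,"fingers": -1}]}}

```text
time: 14.6
tool_pos: [0.6144, 0.1937, 0.1312]
ee_rot: [-0.0, 1.0, 0.0, 0.0]
force: [-0.3, -0.4, 0.8]
grip_width: 0.058
finger_force: 65.5
```

>>> {"op": "play_rows", "data": {"deltas": [{"linear": [0,0,0],"roll": 0,"fingers": 1},{"linear": [0,0,0],"roll": 0,"fingers": 1},{"linear": [0,0,0],"roll": 0,"fingers": 1},{"linear": [0,0,-0.03],"roll": 0,"fingers": 1},{"linear": [0,0,-0.08],"roll": 0,"fingers": 1}]}}

```text
time: 15.22
tool_pos: [0.6134, 0.1933, 0.2098]
ee_rot: [0.001, 1.0, 0.0, -0.002]
force: [1.2, 0.1, 0.4]
grip_width: 0.0856
finger_force: 0.0
```

>>> {"op": "play_rows", "data": {"deltas": [{"linear": [0,0,-0.05],"roll": 0,"fingers": 1},{"linear": [-0.02,0.05,-0.085],"roll": 0,"fingers": 1},{"linear": [-0.04,0.1,-0.09],"roll": 0,"fingers": 1},{"linear": [-0.06,0.15,-0.09],"roll": 0,"fingers": 1},{"linear": [-0.08,0.2,-0.09],"roll": 0,"fingers": 1}]}}

```text
time: 15.85
tool_pos: [0.5335, -0.0079, 0.3013]
ee_rot: [0.0, 1.0, 0.0, 0.0]
force: [1.7, -0.8, 0.2]
grip_width: 0.0854
finger_force: 0.0
```

>>> {"op": "play_rows", "data": {"deltas": [{"linear": [-0.025,0.05,0],"roll": 0,"fingers": 1},{"linear": [-0.05,0.1,0],"roll": 0,"fingers": 1},{"linear": [-0.0775,0.13,0],"roll": 0,"fingers": 1},{"linear": [-0.0775,0.13,0],"roll": 0,"fingers": 1}]}}

```text
time: 16.35
tool_pos: [0.4553, -0.1379, 0.3012]
ee_rot: [0.0, 1.0, -0.002, -0.0]
force: [0.3, 0.1, -0.6]
grip_width: 0.0855
finger_force: 0.0
```

```bash
python3 wl.py; echo; python3 wl.py "" .083|tail -3
```

```text
lid [324.4907  50.1306] 3607 0.98 [ 0.599  -0.1439] 
lid [ 8.0435 77.008 ] 873 0.53 [0.6216 0.2153] edge
lid [318.004  209.0132] 3475 0.98 [ 0.456  -0.1375] 
tcp [ 0.4553 -0.1379  0.3012] [ 0.0002  1.     -0.0019 -0.    ] 16.35 F [ 0.2938  0.0803 -0.5522] 0.08554931218671105

lid [ 8.4605 77.5785] 923 0.45 [0.612  0.1789] edge
lid [319.0583 210.441 ] 3467 0.79 [ 0.4638 -0.1375] 
tcp [ 0.4564 -0.137   0.3012] [-0.      1.     -0.0012  0.0005] 16.4 F [ 0.747  -0.2303 -1.1291] 0.0855415028587333
```

>>> {"op": "play_rows", "data": {"deltas": [{"linear": [0,0.0005,0.05],"roll": 0,"fingers": 1},{"linear": [0,0.0005,0.1],"roll": 0,"fingers": 1},{"linear": [0,0.0005,0.16],"roll": 0,"fingers": 1},{"linear": [0,0.0005,0.2075],"roll": 0,"fingers": 1},{"linear": [0,0.0005,0.2075],"roll": 0,"fingers": 1}]}}

```text
time: 17.08
tool_pos: [0.4557, -0.1354, 0.0906]
ee_rot: [-0.001, 1.0, 0.001, -0.004]
force: [0.7, 0.4, 1.1]
grip_width: 0.0853
finger_force: 0.0
```

>>> {"op": "play_rows", "data": {"deltas": [{"linear": [0,0,0],"roll": 0,"fingers": -1},{"linear": [0,0,0],"roll": 0,"fingers": -1},{"linear": [0,0,0],"roll": 0,"fingers": -1},{"linear": [0,0,0],"roll": 0,"fingers": -1},{"linear": [0,0,0],"roll": 0,"fingers": -1}]}}

```text
time: 17.7
tool_pos: [0.4586, -0.1371, 0.0959]
ee_rot: [0.001, 1.0, -0.0, 0.003]
force: [1.2, 3.5, 7.2]
grip_width: 0.058
finger_force: 64.9
```

>>> {"op": "play_rows", "data": {"deltas": [{"linear": [0,0,0],"roll": 0,"fingers": -1},{"linear": [0,0,-0.04],"roll": 0,"fingers": -1},{"linear": [0,0,-0.09],"roll": 0,"fingers": -1},{"linear": [0,0,-0.14],"roll": 0,"fingers": -1},{"linear": [0,0,-0.19],"roll": 0,"fingers": -1}]}}

```text
time: 18.32
tool_pos: [0.4562, -0.1368, 0.2861]
ee_rot: [0.0, 1.0, 0.0, 0.001]
force: [1.0, -0.0, -2.0]
grip_width: 0.0586
finger_force: 65.7
```

>>> {"op": "play_rows", "data": {"deltas": [{"linear": [0.035,-0.05,0],"roll": 0,"fingers": -1},{"linear": [0.07,-0.1,0],"roll": 0,"fingers": -1},{"linear": [0.105,-0.15,0],"roll": 0,"fingers": -1},{"linear": [0.14,-0.2,0],"roll": 0,"fingers": -1},{"linear": [0.1575,-0.2355,0],"roll": 0,"fingers": -1}]}}

```text
time: 18.95
tool_pos: [0.6153, 0.1008, 0.284]
ee_rot: [-0.0, 1.0, 0.001, 0.001]
force: [-0.4, -0.7, -3.0]
grip_width: 0.0583
finger_force: 66.2
```

>>> {"op": "play_rows", "data": {"deltas": [{"linear": [0,0,0.05],"roll": 0,"fingers": -1},{"linear": [0,0,0.1],"roll": 0,"fingers": -1},{"linear": [0,0,0.12],"roll": 0,"fingers": -1},{"linear": [0,0,0.138],"roll": 0,"fingers": -1},{"linear": [0,0,0.138],"roll": 0,"fingers": -1}]}}

```text
time: 19.58
tool_pos: [0.6135, 0.0984, 0.1447]
ee_rot: [0.0, 1.0, 0.0, -0.001]
force: [-0.2, 0.2, -2.2]
grip_width: 0.0583
finger_force: 66.2
```

>>> {"op": "play_rows", "data": {"deltas": [{"linear": [0,0,0.005],"roll": 0,"fingers": -1},{"linear": [0,0,0.01],"roll": 0,"fingers": -1},{"linear": [0,0,0.0145],"roll": 0,"fingers": -1},{"linear": [0,0,0.0145],"roll": 0,"fingers": -1}]}}

```text
time: 20.08
tool_pos: [0.6144, 0.0986, 0.131]
ee_rot: [0.0, 1.0, 0.0, 0.0]
force: [0.5, 0.2, -2.3]
grip_width: 0.0582
finger_force: 66.1
```

>>> {"op": "play_rows", "data": {"deltas": [{"linear": [0,0,0.001],"roll": 0,"fingers": 1},{"linear": [0,0,0.001],"roll": 0,"fingers": 1},{"linear": [0,0,0],"roll": 0,"fingers": 1},{"linear": [0,0,-0.03],"roll": 0,"fingers": 1},{"linear": [0,0,-0.08],"roll": 0,"fingers": 1}]}}

```text
time: 20.7
tool_pos: [0.6134, 0.0984, 0.2101]
ee_rot: [0.0, 1.0, 0.0, -0.002]
force: [0.3, 1.3, 0.2]
grip_width: 0.0854
finger_force: 0.0
```

>>> {"op": "play_rows", "data": {"deltas": [{"linear": [0,0,-0.05],"roll": 0,"fingers": 1},{"linear": [-0.005,0.05,-0.085],"roll": 0,"fingers": 1},{"linear": [-0.01,0.1,-0.09],"roll": 0,"fingers": 1},{"linear": [-0.015,0.15,-0.09],"roll": 0,"fingers": 1},{"linear": [-0.015,0.2,-0.09],"roll": 0,"fingers": 1}]}}

```text
time: 21.32
tool_pos: [0.5988, -0.1029, 0.3015]
ee_rot: [0.0, 1.0, 0.0, 0.0]
force: [0.3, -0.7, 1.6]
grip_width: 0.0854
finger_force: 0.0
```

>>> {"op": "play_rows", "data": {"deltas": [{"linear": [0,0.042,0],"roll": 0,"fingers": 1},{"linear": [0,0.042,0],"roll": 0,"fingers": 1}]}}

```text
time: 21.58
tool_pos: [0.5991, -0.1462, 0.3009]
ee_rot: [0.0, 1.0, -0.002, 0.0]
force: [0.3, 0.3, -0.3]
grip_width: 0.0855
finger_force: 0.0
```

```bash
python3 wl.py; echo; python3 wl.py "" .083|tail -3
```

```text
lid [315.7607 210.8806] 3468 0.98 [ 0.5983 -0.1438] 
lid [ 65.3241 209.9295] 2425 1.15 [0.6052 0.1272] 
lid [ 10.3018 214.0214] 1120 0.74 [0.6041 0.2223] edge
tcp [ 0.5991 -0.1462  0.3009] [ 0.0004  1.     -0.002   0.0001] 21.575 F [ 0.2543  0.349  -0.3353] 0.08551530692338612

lid [ 66.7921 209.539 ] 2434 0.92 [0.6121 0.0984] 
lid [ 10.9122 213.2111] 1184 0.62 [0.6115 0.1844] edge
tcp [ 0.5991 -0.1445  0.3009] [-0.0002  1.     -0.0012  0.    ] 21.625 F [-0.1399  0.305  -0.4105] 0.08544717904993436
```

>>> {"op": "play_rows", "data": {"deltas": [{"linear": [0,0,0.05],"roll": 0,"fingers": 1},{"linear": [0,0,0.1],"roll": 0,"fingers": 1},{"linear": [0,0,0.16],"roll": 0,"fingers": 1},{"linear": [0,0,0.2075],"roll": 0,"fingers": 1},{"linear": [0,0,0.2075],"roll": 0,"fingers": 1}]}}

```text
time: 22.3
tool_pos: [0.5972, -0.1414, 0.0901]
ee_rot: [-0.001, 1.0, 0.001, -0.004]
force: [0.3, -0.4, 1.0]
grip_width: 0.0852
finger_force: 0.0
```

>>> {"op": "play_rows", "data": {"deltas": [{"linear": [0,0,0],"roll": 0,"fingers": -1},{"linear": [0,0,0],"roll": 0,"fingers": -1},{"linear": [0,0,0],"roll": 0,"fingers": -1},{"linear": [0,0,0],"roll": 0,"fingers": -1},{"linear": [0,0,0],"roll": 0,"fingers": -1}]}}

```text
time: 22.92
tool_pos: [0.6011, -0.1434, 0.0966]
ee_rot: [0.001, 1.0, 0.0, 0.003]
force: [1.0, 1.2, 6.8]
grip_width: 0.0583
finger_force: 65.3
```

>>> {"op": "play_rows", "data": {"deltas": [{"linear": [0,0,0],"roll": 0,"fingers": -1},{"linear": [0,0,-0.04],"roll": 0,"fingers": -1},{"linear": [0,0,-0.09],"roll": 0,"fingers": -1},{"linear": [0,0,-0.14],"roll": 0,"fingers": -1},{"linear": [0,0,-0.19],"roll": 0,"fingers": -1}]}}

```text
time: 23.55
tool_pos: [0.5988, -0.1434, 0.286]
ee_rot: [0.0, 1.0, 0.0, 0.001]
force: [0.6, 0.5, -2.4]
grip_width: 0.0581
finger_force: 65.5
```

>>> {"op": "play_rows", "data": {"deltas": [{"linear": [-0.01,-0.05,0],"roll": 0,"fingers": -1},{"linear": [-0.02,-0.1,0],"roll": 0,"fingers": -1},{"linear": [-0.03,-0.15,0],"roll": 0,"fingers": -1},{"linear": [-0.04,-0.2,0],"roll": 0,"fingers": -1},{"linear": [-0.05,-0.25,0],"roll": 0,"fingers": -1}]}}

```text
time: 24.18
tool_pos: [0.5485, 0.108, 0.2844]
ee_rot: [-0.0, 1.0, -0.0, 0.001]
force: [0.6, -0.4, -2.4]
grip_width: 0.0581
finger_force: 65.8
```

>>> {"op": "play_rows", "data": {"deltas": [{"linear": [-0.0095,-0.05,0],"roll": 0,"fingers": -1},{"linear": [-0.0095,-0.087,0],"roll": 0,"fingers": -1},{"linear": [-0.0095,-0.087,0.05],"roll": 0,"fingers": -1},{"linear": [-0.0095,-0.087,0.1],"roll": 0,"fingers": -1},{"linear": [-0.0095,-0.087,0.13],"roll": 0,"fingers": -1}]}}

```text
time: 24.8
tool_pos: [0.5386, 0.1934, 0.1518]
ee_rot: [0.0, 1.0, 0.0, -0.001]
force: [1.1, -0.0, -2.1]
grip_width: 0.0579
finger_force: 65.8
```

>>> {"op": "play_rows", "data": {"deltas": [{"linear": [0,0,0.008],"roll": 0,"fingers": -1},{"linear": [0,0,0.013],"roll": 0,"fingers": -1},{"linear": [0,0,0.018],"roll": 0,"fingers": -1},{"linear": [0,0,0.0225],"roll": 0,"fingers": -1},{"linear": [0,0,0.0225],"roll": 0,"fingers": -1}]}}

```text
time: 25.42
tool_pos: [0.5402, 0.1937, 0.1317]
ee_rot: [-0.0, 1.0, 0.0, 0.001]
force: [-0.8, -0.8, -0.1]
grip_width: 0.0581
finger_force: 65.8
```

>>> {"op": "play_rows", "data": {"deltas": [{"linear": [0,0,0],"roll": 0,"fingers": 1},{"linear": [0,0,0],"roll": 0,"fingers": 1},{"linear": [0,0,0],"roll": 0,"fingers": 1},{"linear": [0,0,-0.03],"roll": 0,"fingers": 1},{"linear": [0,0,-0.08],"roll": 0,"fingers": 1}]}}

```text
time: 26.05
tool_pos: [0.5389, 0.1933, 0.2101]
ee_rot: [0.001, 1.0, 0.0, -0.002]
force: [0.9, 0.4, 0.4]
grip_width: 0.0852
finger_force: 0.0
```

>>> {"op": "play_rows", "data": {"deltas": [{"linear": [0,0,-0.05],"roll": 0,"fingers": 1},{"linear": [-0.05,0.02,-0.09],"roll": 0,"fingers": 1},{"linear": [-0.1,0.04,-0.09],"roll": 0,"fingers": 1},{"linear": [-0.14,0.06,-0.09],"roll": 0,"fingers": 1},{"linear": [-0.14,0.06,-0.09],"roll": 0,"fingers": 1}]}}

```text
time: 26.68
tool_pos: [0.3971, 0.1325, 0.3012]
ee_rot: [0.0, 1.0, -0.0, -0.0]
force: [-0.1, -0.1, 0.1]
grip_width: 0.0851
finger_force: 0.0
```

```bash
python3 wl.py w4.png .083
python3 - <<'E'
from h import *
for c in('wrist',):
  for n in('dial','lever','dial_grip'):
    for r in viewer.look_for(n,c)[:2]: print(n,r['confidence'],r['uv'],at(c,r['uv'],.089 if n!='lever' else .08))
E
```

```text
lid [134.2653   4.2679] 392 0.12 [0.5911 0.291 ] edge
lid [240.8612  47.3567] 4071 0.92 [0.5381 0.1936] 
tcp [0.3971 0.1325 0.3012] [ 0.0001  1.     -0.0002 -0.0001] 26.675 F [-0.0774 -0.1232  0.0599] 0.08514713189757998
dial 0.59 [337.0, 167.4] [0.44409215 0.11967507 0.089     ]
dial 0.49 [271.7, 119.6] [0.48108206 0.16890681 0.089     ]
lever 0.75 [142.9, 7.0] [0.58890766 0.28157438 0.08      ]
lever 0.71 [14.5, 152.0] [0.47647333 0.43958942 0.08      ]
dial_grip 0.7 [337.6, 164.4] [0.44695825 0.1195095  0.089     ]
```

View pics/w4.png

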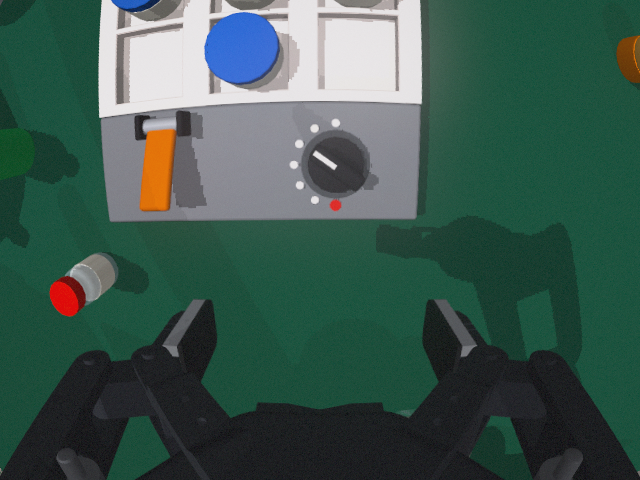

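All four jars are in wells, with the front-middle one at (242,48). The dial pointer runs from (335,166) to (315,153), towards white dot 4 at (299,144), so it is about 120° from the red dot at (335,205). I check the exact dial centre and start the turn of the gripper.

Run:
```python
from h import *
np.set_printoptions(precision=4,suppress=True)
D=np.array([at('wrist',u,.05)[:2] for u in[(335,205),(315,200),(300,185),(294,165),(299,144),(314,128),(336,123)]])
c=least_squares(lambda p:np.hypot(*(D-p[:2]).T)-p[2],[.44,.12,.04]).x;print(c)
p=[at('wrist',u,.089)[:2] for u in[(335,166),(315,153)]];d=p[1]-p[0];print(p,np.degrees(np.arctan2(d[1],d[0])))
for u in[(141,209),(169,210)]:print(at('wrist',u,.091)[:2])
print(manip.observe()['joint_pos'],manip.observe()['tool_pos'])
```

```text
[0.4434 0.1193 0.0361]
[array([0.4457, 0.1215]), array([0.4556, 0.1366])] 56.76370881968492
[0.4147 0.2822]
[0.4133 0.256 ]
[ 0.2953  0.0795  1.8857 -0.      1.1753  1.8659] [0.4009 0.134  0.301 ]
```

>>> {"op": "play_rows", "data": {"deltas": [{"linear": [0.02,0.008,0],"roll": -0.058,"fingers": 1},{"linear": [0.04,0.015,0],"roll": -0.116,"fingers": 1},{"linear": [0.04,0.015,0],"roll": -0.174,"fingers": 1},{"linear": [0.04,0.015,0],"roll": -0.232,"fingers": 1},{"linear": [0.04,0.015,0],"roll": -0.29,"fingers": 1}]}}

```text
time: 27.5
tool_pos: [0.4411, 0.119, 0.3003]
ee_rot: [-0.0, 0.897, 0.443, -0.0]
force: [0.2, -0.6, -0.3]
grip_width: 0.0856
finger_force: 0.0
```

>>> {"op": "play_rows", "data": {"deltas": [{"linear": [0,0,0],"roll": -0.0433,"fingers": 1},{"linear": [0,0,0.04],"roll": -0.0433,"fingers": 1},{"linear": [0,0,0.08],"roll": -0.0433,"fingers": 1}]}}

```text
time: 27.88
tool_pos: [0.4413, 0.1191, 0.2199]
ee_rot: [0.0, 0.866, 0.5, 0.001]
force: [0.2, 0.9, -0.0]
grip_width: 0.0849
finger_force: 0.0
```

```bash
python3 wl.py w5.png .083
```

```text
lid [504.017  26.765] 4234 0.64 [0.6133 0.1872] edge
lid [401.3418  63.4188] 7834 0.92 [0.5381 0.1933] 
lid [561.5206 153.1241] 4723 0.84 [0.6153 0.0959] 
tcp [0.4413 0.1191 0.2199] [0.0003 0.866  0.5001 0.0008] 27.875 F [ 0.2203  0.9175 -0.0079] 0.08492273953666099
```

View pics/w5.png

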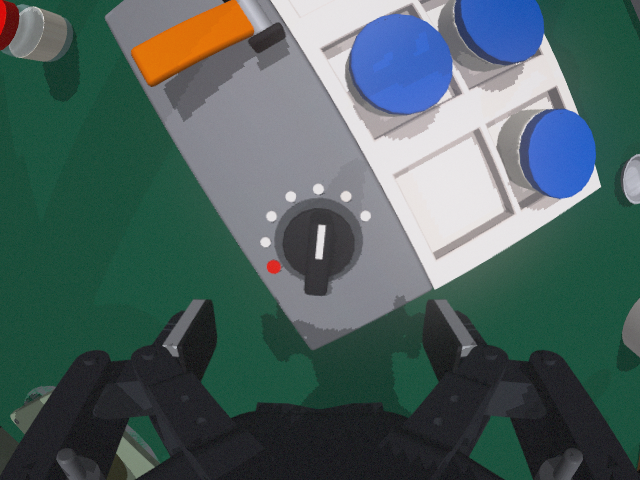

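The bar is seen end-on at column 318, in line with the gripper's plane at 319. Descend and grip.

>>> {"op": "play_rows", "data": {"deltas": [{"linear": [0.001,0,0.04],"roll": 0,"fingers": 1},{"linear": [0.001,0,0.07],"roll": 0,"fingers": 1},{"linear": [0.001,0,0.085],"roll": 0,"fingers": 1},{"linear": [0.001,0,0.085],"roll": 0,"fingers": 0},{"linear": [0.001,0,0.085],"roll": 0,"fingers": -1}]}}

```text
time: 28.55
tool_pos: [0.4414, 0.1198, 0.1365]
ee_rot: [0.0, 0.866, 0.5, 0.001]
force: [0.6, 0.2, -0.1]
grip_width: 0.0521
finger_force: 0.0
```

>>> {"op": "play_rows", "data": {"deltas": [{"linear": [0,0,0],"roll": 0,"fingers": -1},{"linear": [0,0,0],"roll": 0,"fingers": -1},{"linear": [0,0,0],"roll": 0,"fingers": -1},{"linear": [0,0,0],"roll": 0,"fingers": -1},{"linear": [0,0,0],"roll": 0,"fingers": -1}]}}

```text
time: 29.18
tool_pos: [0.4409, 0.1195, 0.1367]
ee_rot: [0.0, 0.866, 0.5, 0.001]
force: [1.0, -0.9, 6.9]
grip_width: 0.013
finger_force: 60.0
```

>>> {"op": "play_rows", "data": {"deltas": [{"linear": [0,0,0],"roll": 0,"fingers": -1},{"linear": [0,0,0],"roll": 0,"fingers": -1},{"linear": [0,0,0],"roll": 0,"fingers": -1}]}}

```text
time: 29.55
tool_pos: [0.4409, 0.1195, 0.1367]
ee_rot: [0.0, 0.866, 0.5, 0.001]
force: [-0.2, 0.6, 5.7]
grip_width: 0.0128
finger_force: 60.0
```

>>> {"op": "play_rows", "data": {"deltas": [{"linear": [0,0,0],"roll": -0.05,"fingers": -1},{"linear": [0,0,0],"roll": -0.1,"fingers": -1},{"linear": [0,0,0],"roll": -0.15,"fingers": -1},{"linear": [0,0,0],"roll": -0.2,"fingers": -1},{"linear": [0,0,0],"roll": -0.25,"fingers": -1}]}}

```text
time: 30.18
tool_pos: [0.4402, 0.1196, 0.1367]
ee_rot: [-0.0, 0.607, 0.795, 0.0]
force: [-2.4, 0.1, 8.6]
grip_width: 0.0127
finger_force: 63.2
```

>>> {"op": "play_rows", "data": {"deltas": [{"linear": [0,0,0],"roll": -0.05,"fingers": -1},{"linear": [0,0,0],"roll": -0.1,"fingers": -1},{"linear": [0,0,0],"roll": -0.15,"fingers": -1},{"linear": [0,0,0],"roll": -0.2,"fingers": -1},{"linear": [0,0,0],"roll": -0.25,"fingers": -1}]}}

```text
time: 30.8
tool_pos: [0.4397, 0.1192, 0.1367]
ee_rot: [-0.0, 0.256, 0.967, -0.0]
force: [-2.7, -0.9, 9.9]
grip_width: 0.0126
finger_force: 63.3
```

>>> {"op": "play_rows", "data": {"deltas": [{"linear": [0,0,0],"roll": -0.05,"fingers": -1},{"linear": [0,0,0],"roll": -0.1,"fingers": -1},{"linear": [0,0,0],"roll": -0.14,"fingers": -1},{"linear": [0,0,0],"roll": -0.1667,"fingers": -1},{"linear": [0,0,0],"roll": -0.1667,"fingers": -1}]}}

```text
time: 31.42
tool_pos: [0.4395, 0.1188, 0.1367]
ee_rot: [-0.001, -0.001, 1.0, -0.001]
force: [-3.3, -3.5, 10.3]
grip_width: 0.0127
finger_force: 63.4
```

Run:
```python
from h import *
s=manip.observe();print(s['tool_pos'],s['ee_rot'],s['force'],s['ft_torque'],s['finger_force'])
```

```text
[0.43953935 0.11882553 0.13670445] [-6.99769447e-04 -6.17615930e-04  9.99999341e-01 -6.67782564e-04] [-3.28145714 -3.52517328 10.26006261] [-0.4409153   0.61126695  0.10709036] 63.36229205131531
```

>>> {"op": "play_rows", "data": {"deltas": [{"linear": [0,0,0],"roll": -0.012,"fingers": -1},{"linear": [0,0,0],"roll": -0.012,"fingers": -1}]}}

```text
time: 31.68
tool_pos: [0.4395, 0.1188, 0.1367]
ee_rot: [-0.001, -0.017, 1.0, -0.0]
force: [-3.4, -4.2, 10.8]
grip_width: 0.0133
finger_force: 67.0
```

Run:
```python
from h import *
s=manip.observe();print(s['tool_pos'],s['ee_rot'],s['force'],s['ft_torque'],s['finger_force'])
snap('wrist','w6.png')
```

```text
[0.43953232 0.1187817  0.13671233] [-8.09432917e-04 -1.73271593e-02  9.99849507e-01 -2.80460606e-04] [-3.39374021 -4.20648115 10.79659553] [-0.67177969  0.57727468 -0.84566479] 67.006516456604
```

View pics/w6.png

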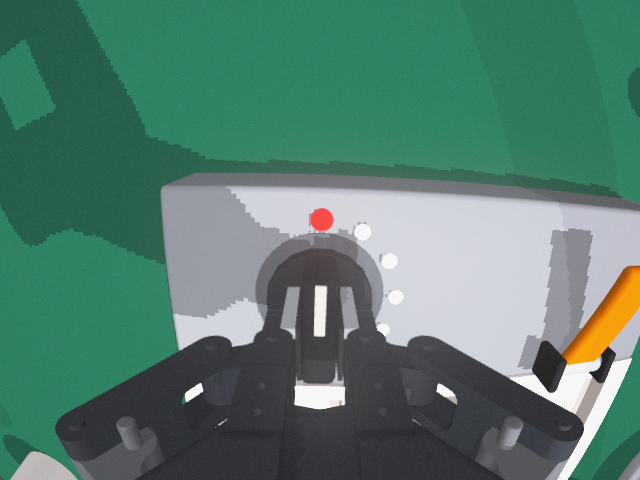

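The pointer now faces the red dot at (321,219), and the rising moment shows the end stop. Now I turn clockwise four clicks (120° plus the 2° of press).

>>> {"op": "play_rows", "data": {"deltas": [{"linear": [0,0,0],"roll": 0.05,"fingers": -1},{"linear": [0,0,0],"roll": 0.1,"fingers": -1},{"linear": [0,0,0],"roll": 0.15,"fingers": -1},{"linear": [0,0,0],"roll": 0.2,"fingers": -1},{"linear": [0,0,0],"roll": 0.25,"fingers": -1}]}}

```text
time: 32.35
tool_pos: [0.4399, 0.1191, 0.1367]
ee_rot: [-0.0, 0.367, 0.93, -0.0]
force: [-2.0, -0.3, 9.3]
grip_width: 0.0127
finger_force: 63.4
```

>>> {"op": "play_rows", "data": {"deltas": [{"linear": [0,0,0],"roll": 0.05,"fingers": -1},{"linear": [0,0,0],"roll": 0.1,"fingers": -1},{"linear": [0,0,0],"roll": 0.15,"fingers": -1},{"linear": [0,0,0],"roll": 0.2,"fingers": -1},{"linear": [0,0,0],"roll": 0.25,"fingers": -1}]}}

```text
time: 32.98
tool_pos: [0.4403, 0.1193, 0.1367]
ee_rot: [0.0, 0.695, 0.719, 0.0]
force: [0.1, -1.4, 7.9]
grip_width: 0.0128
finger_force: 63.2
```

>>> {"op": "play_rows", "data": {"deltas": [{"linear": [0,0,0],"roll": 0.05,"fingers": -1},{"linear": [0,0,0],"roll": 0.1,"fingers": -1},{"linear": [0,0,0],"roll": 0.15,"fingers": -1},{"linear": [0,0,0],"roll": 0.1787,"fingers": -1},{"linear": [0,0,0],"roll": 0.1787,"fingers": -1}]}}

```text
time: 33.6
tool_pos: [0.4406, 0.1193, 0.1367]
ee_rot: [0.0, 0.866, 0.5, 0.0]
force: [-0.7, -0.1, 6.2]
grip_width: 0.0129
finger_force: 62.9
```

>>> {"op": "play_rows", "data": {"deltas": [{"linear": [0,0,0],"roll": 0,"fingers": 1},{"linear": [0,0,0],"roll": 0,"fingers": 1},{"linear": [0,0,0],"roll": 0,"fingers": 1},{"linear": [0,0,0],"roll": 0,"fingers": 1},{"linear": [0,0,0],"roll": 0,"fingers": 1}]}}

```text
time: 34.22
tool_pos: [0.4403, 0.1194, 0.1358]
ee_rot: [0.0, 0.866, 0.5, -0.0]
force: [0.6, -0.4, -0.3]
grip_width: 0.0851
finger_force: 0.0
```

>>> {"op": "play_rows", "data": {"deltas": [{"linear": [0,0,-0.03],"roll": 0,"fingers": 1},{"linear": [0,0,-0.08],"roll": 0,"fingers": 1},{"linear": [0,0,-0.08],"roll": 0.05,"fingers": 1},{"linear": [0,0,-0.08],"roll": 0.1,"fingers": 1},{"linear": [0,0,-0.08],"roll": 0.15,"fingers": 1}]}}

```text
time: 34.85
tool_pos: [0.4402, 0.1194, 0.216]
ee_rot: [0.0, 0.96, 0.282, 0.0]
force: [0.2, 0.8, -1.0]
grip_width: 0.0859
finger_force: 0.0
```

>>> {"op": "play_rows", "data": {"deltas": [{"linear": [0,0,0],"roll": 0.05,"fingers": 1},{"linear": [0,0,0],"roll": 0.1,"fingers": 1},{"linear": [0,0,0],"roll": 0.15,"fingers": 1},{"linear": [0,0,0],"roll": 0.1833,"fingers": 1},{"linear": [0,0,0],"roll": 0.1833,"fingers": 1}]}}

```text
time: 35.48
tool_pos: [0.4402, 0.1194, 0.2158]
ee_rot: [0.0, 1.0, 0.001, -0.0]
force: [1.0, -0.3, -0.1]
grip_width: 0.0854
finger_force: 0.0
```

>>> {"op": "play_rows", "data": {"deltas": [{"linear": [-0.04,-0.05,-0.03],"roll": 0,"fingers": 0},{"linear": [-0.08,-0.1,-0.06],"roll": 0,"fingers": -1},{"linear": [-0.09,-0.15,-0.06],"roll": 0,"fingers": -1},{"linear": [-0.09,-0.15,-0.06],"roll": 0,"fingers": -1}]}}

```text
time: 35.98
tool_pos: [0.3492, 0.2726, 0.2767]
ee_rot: [-0.001, 1.0, 0.004, 0.001]
force: [0.0, 0.4, 0.4]
grip_width: 0.012
finger_force: 0.0
```

```bash
python3 wl.py w7.png .083
```

```text
lid [432.8006   7.8252] 978 0.21 [0.5204 0.1887] edge
tcp [0.3492 0.2726 0.2767] [-0.001   1.      0.004   0.0008] 35.975 F [0.0375 0.3594 0.4075] 0.011981368676507755
```

View pics/w7.png

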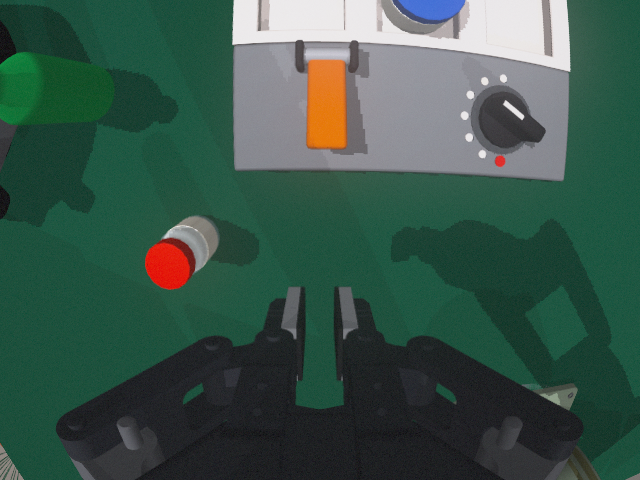

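Run:
```python
from h import *
p=[at('wrist',u,.089)[:2] for u in[(523,118),(503,100)]];d=p[1]-p[0];print(p,180-np.degrees(np.arctan2(d[1],d[0])))
for u in[(307,148),(346,148)]:print(at('wrist',u,.094)[:2])
for u in[(307,60),(346,60)]:print(at('wrist',u,.064)[:2])
```

```text
[array([0.43994095, 0.1170705 ]), array([0.45155307, 0.1354067 ])] 122.34562909306669
[0.40944231 0.27900619]
[0.40964378 0.25271546]
[0.47547045 0.28014932]
[0.47578986 0.25109476]
```

>>> {"op": "play_rows", "data": {"deltas": [{"linear": [0.04,0.001,0],"roll": 0,"fingers": -1},{"linear": [0.076,0.001,0.02],"roll": 0,"fingers": -1},{"linear": [0.076,0.001,0.06],"roll": 0,"fingers": -1},{"linear": [0.076,0.001,0.1],"roll": 0,"fingers": -1},{"linear": [0.076,0.001,0.1],"roll": 0,"fingers": -1}]}}

```text
time: 36.65
tool_pos: [0.4251, 0.2659, 0.173]
ee_rot: [0.002, 1.0, -0.001, -0.004]
force: [0.2, 0.1, 0.1]
grip_width: 0.0002
finger_force: 0.0
```

>>> {"op": "play_rows", "data": {"deltas": [{"linear": [-0.003,0.001,0.008],"roll": 0,"fingers": -1},{"linear": [-0.003,0.001,0.015],"roll": 0,"fingers": -1},{"linear": [-0.003,0.001,0.021],"roll": 0,"fingers": -1},{"linear": [-0.003,0.001,0.026],"roll": 0,"fingers": -1},{"linear": [-0.003,0.001,0.028],"roll": 0,"fingers": -1}]}}

```text
time: 37.28
tool_pos: [0.4234, 0.2675, 0.148]
ee_rot: [-0.0, 1.0, 0.0, 0.0]
force: [0.8, 0.0, -0.1]
grip_width: -0.0002
finger_force: 0.0
```

>>> {"op": "play_rows", "data": {"deltas": [{"linear": [0,0,0.002],"roll": 0,"fingers": -1},{"linear": [0,0,0.002],"roll": 0,"fingers": -1}]}}

```text
time: 37.52
tool_pos: [0.4233, 0.2674, 0.1457]
ee_rot: [0.0, 1.0, 0.0, -0.0]
force: [0.8, 0.7, -0.6]
grip_width: 0.0001
finger_force: 0.0
```

>>> {"op": "play_rows", "data": {"deltas": [{"linear": [0,0,0.002],"roll": 0,"fingers": -1},{"linear": [0,0,0.003],"roll": 0,"fingers": -1},{"linear": [0,0,0.004],"roll": 0,"fingers": -1},{"linear": [0,0,0.004],"roll": 0,"fingers": -1}]}}

```text
time: 38.02
tool_pos: [0.4232, 0.2674, 0.1419]
ee_rot: [0.0, 1.0, 0.0, -0.0]
force: [-0.4, -0.4, 1.7]
grip_width: -0.0002
finger_force: 0.6
```

```bash
python3 wl.py w8.png .083
```

```text
lid [510.6859  47.8537] 11548 0.71 [0.5335 0.1901] edge
tcp [0.4232 0.2674 0.1419] [ 0.0001  1.      0.     -0.0001] 38.025 F [-0.4282 -0.4178  1.6697] -0.00018247348079398787
```

View pics/w8.png

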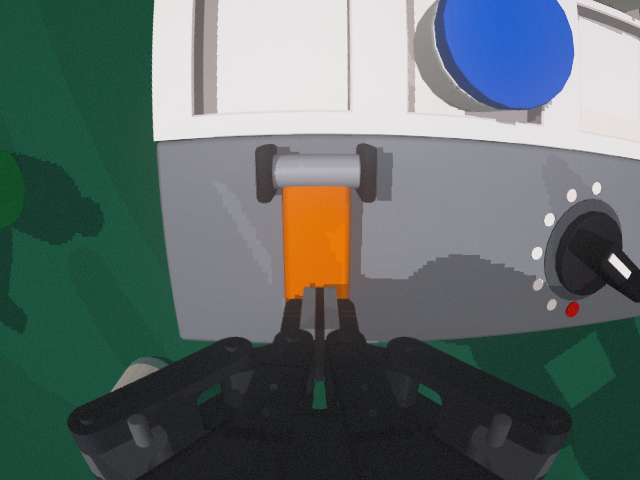

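The fingertips are on the paddle at (317,290), with light contact at the pressed-home height. I press a little further to the hard stop, then lift off and look.

>>> {"op": "play_rows", "data": {"deltas": [{"linear": [0,0,0.002],"roll": 0,"fingers": -1},{"linear": [0,0,0.003],"roll": 0,"fingers": -1},{"linear": [0,0,0.003],"roll": 0,"fingers": -1}]}}

```text
time: 38.45
tool_pos: [0.4232, 0.2675, 0.1408]
ee_rot: [-0.0, 1.0, 0.0, 0.0]
force: [-4.3, -2.2, 16.2]
grip_width: 0.0002
finger_force: 8.0
```

>>> {"op": "play_rows", "data": {"deltas": [{"linear": [0,0,-0.04],"roll": 0,"fingers": -1},{"linear": [0,0,-0.1],"roll": 0,"fingers": -1},{"linear": [-0.04,0.03,-0.15],"roll": 0,"fingers": -1},{"linear": [-0.07,0.06,-0.17],"roll": 0,"fingers": -1},{"linear": [-0.07,0.06,-0.17],"roll": 0,"fingers": -1}]}}

```text
time: 39.08
tool_pos: [0.352, 0.2062, 0.3109]
ee_rot: [-0.001, 1.0, -0.0, 0.002]
force: [0.8, 0.4, -0.5]
grip_width: 0.0001
finger_force: 0.0
```

Run:
```python
from h import *
a=snap('wrist');cv2.imwrite('pics/fin.png',np.hstack([cv2.resize(a[:330],(400,206)),cv2.resize(snap('scene')[150:400,200:560],(400,206),interpolation=2)])[:,:,::-1])
cv2.imwrite('pics/w9.png',a[:330,:,::-1])
```

```text
(no output)
```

View pics/fin.png

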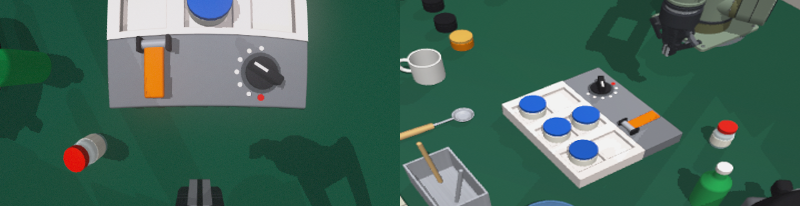

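The last picture shows all four jars seated in their wells. The pointer is at the fourth dot, the lever lies flat by itself, and the robot is clear of everything.

Run:
```python
from h import *
im=snap('scene');print(np.round(lids('scene',im),3))
print(manip.job_done())
```

```text
[[0.6   0.078]
 [0.523 0.176]
 [0.6   0.177]
 [0.597 0.27 ]]
the job is handed in; nothing more can be done
None
```

All four yogurt jars are in wells, the dial was wound back to the red dot and then turned four clicks, and the start lever is down and staying down; I have handed the job in, but it returned no verdict.

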